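# Seat the loose crank on the clamp's hidden drive and close the clamp on the steel block

### The job

Take the loose crank out of its black holder, lower it into the guide bush of the bench clamp and feel for the hidden square drive, pressing only gently, until the crank drops fully home. Then crank clockwise until the moving jaw presses the steel block firmly against the fixed jaw; stop when you feel it tighten and do not overtighten. Leave the crank standing fully home in the bush, let go, and leave the other things on the bench where they are.

Things in the scene. Friction and masses are not known exactly. Their poses are not given: they have to be found in the camera images.
- clamp: Grey rack clamp fixed to the bench, 215 x 88 x 78 mm. Origin: on the guide bush's axis at bench level; z up, x from the bush to the fixed jaw. Bed 10 mm high; fixed jaw's gripping face at x = 104 mm, top at 42 mm. Firm clamping is 15 to 80 N on the block: 0.32 to 0.84 N m at the crank, 5 to 14 N at its handle. 120 N on the block (1.16 N m, 19 N at the handle) is overtightened.
- bush_mouth (a point): Mouth centre of the clamp's upright guide bush (dark tube 45 mm across), 78 mm above the bench. Flared 38 mm wide, narrowing in 8 mm to a 27.4 mm bore. In it, top 30 mm below the mouth, stands the hidden drive: a square 14 mm across flats, 14 mm tall, at any angle. A crank out of line with it stops on it; turned into line (within 5 degrees, every 90) it drops 13 mm.
- moving_jaw: Moving jaw, grey with steel face plate, 78 mm wide, top 29 mm above the bed. Origin: on its gripping face, mid-width, at bed level. It slides along the clamp's x, to the fixed jaw when the crank turns clockwise (seen from above), 8 mm per radian; starts 37 to 47 mm from the fixed jaw. Turns freely at 0.2 N m (3.5 N at the crank handle) and stays where it is left.
- steel_block_center (a point): Centre of a plain ground steel block, 20 x 45 x 20 mm, lying loosely on the clamp's bed between the two jaws, its 20 mm side roughly along the clamp's x.
- crank_hub (a point): Centre of the hub of the loose steel crank (0.2 to 0.33 kg), on its axis: a block 24 (along the arm) x 22 (across) x 36 mm tall, to grasp. Axes: z up, x along the arm to the handle. Below it the flat arm (18 mm wide, top 18 mm below this point, 68 mm long; a counterweight 37 mm out on the other side) and the round shaft, 26 mm across, foot 78 mm below this point. Fully home this point is 113 mm above the bench, unseated 126 mm.
- crank_handle_center (a point): Centre of the crank's grey upright handle, 60 mm from the crank's axis along the arm, 21 mm across and 36 mm tall, at 1.5 mm above the hub centre's height. The handle spins freely on its pin, so that it may be held at a constant hand orientation while it is led round in a circle.
- crank_foot (a point): Centre of the crank's foot, the lower end of its shaft. In it is a square socket, 15.6 mm across flats, 13 mm deep, its sides parallel to this point's x (along the crank arm) and y. Standing unseated on the drive it is 48 mm above the bench; fully home 35 mm.
- holder: Black plastic block 74 x 74 x 34 mm, fixed on the bench, with a round upright hole (29 mm wide, 28 mm deep) in which the crank stands at the start, its foot 6 mm above the bench. Origin: centre of its underside.
- black_tape: Roll of black tape lying flat, 53 mm wide, 19 mm high; a bystander.
- side_cutters: Small side cutters lying flat, 118 mm long; a bystander.
- block_orange: Small fixture block, 30 x 40 x 22 mm; a bystander.
- esd_brush: Thin dusting brush lying flat, 173 mm long; a bystander.
Mind the look-alikes: they are no part of the job. Leave any blue, turquoise or yellow look-alike of the part that bears steel_block_center alone.

How it is judged:
On the way, in this order (a step that is already met when the one before it is completed fails the run):
1. the crank sits fully home on the hidden drive, upright, before the jaw has gripped the block (horizontal distance between crank_foot and bush_mouth below 0.003 m and height (world z) of crank_foot below 0.038 m and angle between crank_hub's own z axis and vertical below 0.1 rad and x of moving_jaw in the frame of clamp below 0.08 m), for 0.1 s.
2. the jaw presses the block with at least 10 N (contact force between moving_jaw and steel_block above 10 N and x of moving_jaw in the frame of clamp above 0.0825 m), for 0.1 s.
At the end, for the whole second after the job is handed in: The jaw has pressed the block with 10 N or more and stays closed on it (gap within 1.5 mm of the block's 20 mm; block flat, against the fixed jaw); the crank stands upright and fully home in the bush (foot within 3 mm of its axis, below 38 mm height), and is released (x of moving_jaw in the frame of clamp above 0.0825 m and x of steel_block_center in the frame of clamp between 0.0925 and 0.0955 m and z of steel_block_center in the frame of clamp below 0.0225 m and horizontal distance between crank_foot and bush_mouth below 0.003 m and height (world z) of crank_foot below 0.038 m and angle between crank_hub's own z axis and vertical below 0.1 rad and contact force between the fingers and anything else below 0.5 N); the robot touches nothing.
It fails at once if the jaw is overtightened: more than 120 N on the block (contact force between moving_jaw and steel_block above 120 N).
It fails at once if a bystander is pushed more than 30 mm (distance of any of black_tape, side_cutters, block_orange, esd_brush from where it was at the start of the episode above 0.03 m).
It fails at once if the crank is forced: pressed with over 60 N while it stands unseated in the bush (contact force between crank and clamp above 60 N and height (world z) of crank_foot between 0.0455 and 0.06 m).
It also fails if it takes over 72 s, if anything falls off the work surface, if the arm or the gripper's body presses on something with over 40 N, if the wrist force passes 120 N, or if a joint passes its speed limit or range.

### The arm

A 7-joint arm with a two-finger parallel gripper is mounted at the origin on a cart in front of the work surface, level with it; the furniture and walls round the work are solid. World frame = base frame: x ahead of the robot, y to its left, z up, the work surface at z = 0. Lengths are in m, angles in rad, forces in N, time in s.
With the tool pointing down it reaches from about 0.4 to 0.85 m from the base axis. Payload 10.4 kg.
Tool frame: the origin (TCP) lies at the centre of the arm's flange, where the gripper is bolted on; the fingertips stand 182 mm ahead of it and the grasp point (between the pads) lies 164 mm ahead of it; z points along the fingers, x is the direction in which the jaws open and shut, and the axes are right-handed (so a half turn about z gives the same grasp; the last joint's range is limited). The gripper opens to 87 mm and grips with 3 to 60 N. Pads are 19 mm wide; open, the fingers measure 117 mm over their backs; the gripper's body (75 mm by 190 mm) begins 51 mm behind the grasp point.
Start: joints at [-1.19, 0.332, -0.065, 1.46, 0.022, 1.35, -0.088], TCP at [0.246, 0.575, 0.405] pointing down, gripper open.
Joint ranges: [-2.6, 2.6], [-0.5, 2.12], [-1.47, 1.34], [0.16, 2.42], [-1.27, 4.41], [0.06, 2.06], [-2.6, 2.6]. Speed limits (rad/s): [2.22, 2.22, 2.79, 2.79, 3.14, 3.14, 3.14].

### API

Orientations are given as a unit quaternion [x, y, z, w].
In Python, from plant import get_obs, grab_frame, close_job gives the robot as it stands.
- The arm moves only by the tool carry_out, never from a script. Its argument "series" is a list of rows, each a list of 4 numbers: the shift along the world's x, y, z in mm, then the turn about the world's z in degrees. In form: [[dx, dy, dz, twist], ...]. A call has 1 to 20 rows; each row shifts and turns the commanded pose from where the row before left it; what a row does not reach is not made up. A row lasts 1/12 s, in which the tool goes at most 41.7 mm and 7.16 degrees, less where a joint would pass 70% of its speed; a pose out of reach is approached as far as the arm can. A call is refused whole if a number of a shift passes 41.7 or a number of a turn 7.16, either way. A call with a gripper value outside its range is refused whole. "gripper" is the closure in counts, from 0 (fully open) to 255 (shut), set as the call begins (left out, the last holds). The fingers move at their own pace and stop on an object; "force" is the grip in N (left out, the last holds). Time passes only in rows, so rows that do not move let the fingers close. It gives the time, the measured TCP pose, the force and the opening at its end, in the units of the state.
- get_obs(): the state, without advancing time (a new reading comes with each control period).
- grab_frame(name): name is "scene" or "top" or "wrist"; returns a dict with "image" (480x640x3 uint8, blue, green, red), "intrinsics" (3x3 intrinsics, pixels), "dist_coeffs" ([k1, k2, p1, p2, k3] as OpenCV has them; the pictures are not rectified), "T" (4x4, takes a point from camera to world coordinates). Camera axes: x right, y up, looking along -z (the intrinsics and any distortion apply to the point x, -y, -z); pixel columns grow to the right and rows downward; lengths in m; the calibration is good to about 2 mm. A picture is of the moment at which its call begins. There is no depth.
- close_job(): hands the job in, once; it reports no verdict.
The state is a dict: "t": time; "joint_positions": joint angles; "qvel": joint speeds; "effort": joint torques, N m; "ee_pos": TCP position; "ee_rot": TCP orientation; "ft_force": force on the tool from outside, world axes, zero at the start; "wrist_torque": the same for the moment, N m; "width": finger opening in m.
Only numpy, scipy, OpenCV 4.12 (cv2) and the standard library are available. Lean on these libraries where they do the work, as an engineer would, in place of code of your own. Each camera call takes 0.05 s, during which the arm holds its last target.

## Working session

There is one attempt and no reset: what is moved stays moved. The work goes in short steps, Python scripts to look and compute and a tool call to move; the robot and the scene stay as the last step left them, time stands still between calls to the robot, and variables do not carry over. Pictures are saved under pics/ and viewed, and the job is handed in when it is done.

Besides the shell and the picture viewer there is one more tool, called after "Call:" in YAML: its name, and indented under it one key for each argument. carry_out: Moves the arm, as the interface text tells. Its arguments: {"type":"object","properties":{"series":{"type":"array","items":{"type":"array","items":{"type":"number"}}},"gripper":{"type":"number"},"force":{"type":"number"}},"required":["series"]}

```bash
mkdir -p pics; ls; python3 - <<'E'
from plant import *
import cv2
o=get_obs();print({k:o[k] for k in ['t','ee_pos','ee_rot','ft_force','width']})
for n in ['scene','top','wrist']:
    f=grab_frame(n);cv2.imwrite(f'pics/{n}0.png',f['image'])
    print(n,f['intrinsics'],f['dist_coeffs'],f['T'])
E
```

```text
pics
{'t': 0.0, 'ee_pos': array([0.24549793, 0.57460599, 0.40392173]), 'ee_rot': array([ 8.34529105e-01,  5.50963370e-01, -5.87360536e-04,  4.39750621e-04]), 'ft_force': array([ 0.7259822 , -0.57421645, -0.35814223]), 'width': 0.08723796712441227}
scene [[573.06317299   0.         305.51567506]
 [  0.         573.06317299 239.01466058]
 [  0.           0.           1.        ]] [-0.05739133  0.          0.          0.          0.        ] [[ 0.86370588  0.39067645 -0.31840865  0.18514523]
 [-0.50393969  0.67889171 -0.53399516 -0.48473877]
 [ 0.00754566  0.62167352  0.78324013  0.84686076]
 [ 0.          0.          0.          1.        ]]
top [[465.18411812   0.         318.05407667]
 [  0.         465.18411812 229.06664887]
 [  0.           0.           1.        ]] [-0.10074032  0.          0.          0.          0.        ] [[ 1.21932534e-02  9.93991552e-01 -1.08775542e-01  4.22322200e-01]
 [-9.99925000e-01  1.22458346e-02 -1.84626024e-04  5.10482568e-02]
 [ 1.14853059e-03  1.08769635e-01  9.94066319e-01  9.16472949e-01]
 [ 0.00000000e+00  0.00000000e+00  0.00000000e+00  1.00000000e+00]]
wrist [[340.35699355   0.         317.43810264]
 [  0.         340.35699355 236.63340841]
 [  0.           0.           1.        ]] [0.00925307 0.         0.         0.         0.        ] [[ 0.39281732 -0.87691058 -0.27698806  0.1680425 ]
 [ 0.91961575  0.37418539  0.11954983  0.60766635]
 [-0.00118963 -0.30168383  0.95340728  0.38294004]
 [ 0.          0.          0.          1.        ]]
```

View pics/scene0.png

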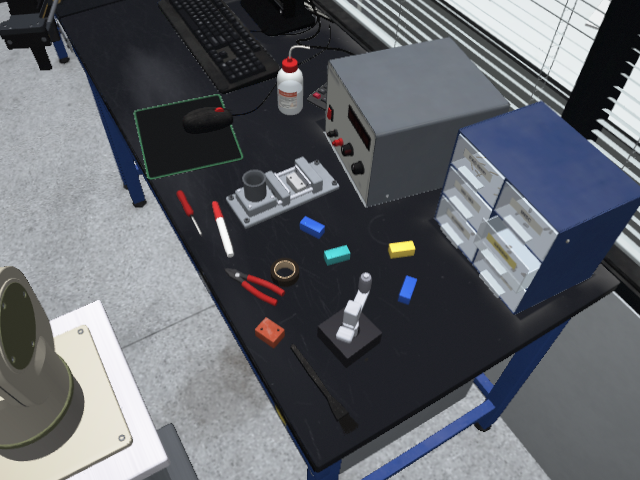

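View pics/top0.png

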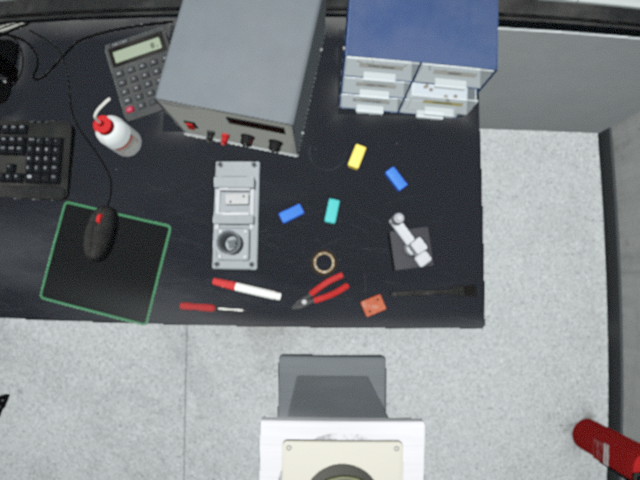

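Scene: the clamp's bush is at about (254,182) and the crank in its black holder at about (350,320). In the top view the bush is at (231,242) and the crank at (413,240). I'll crop in on both.

```bash
cat > h.py <<'E'
import numpy as np, cv2
from plant import *
def ray(f,uv):
    K=f['intrinsics'];D=np.array(f['dist_coeffs'])
    p=cv2.undistortPoints(np.array([[uv]],float),np.array(K),D)[0,0]
    T=np.array(f['T']);d=T[:3,:3]@np.array([p[0],-p[1],-1.]);return T[:3,3],d
def onz(f,uv,z):
    c,d=ray(f,uv);return c+d*(z-c[2])/d[2]
def proj(f,P):
    T=np.array(f['T']);q=T[:3,:3].T@(np.array(P,float)-T[:3,3]);q=np.array([q[0],-q[1],-q[2]])
    return cv2.projectPoints(q.reshape(1,3),np.zeros(3),np.zeros(3),np.array(f['intrinsics']),np.array(f['dist_coeffs']))[0][0,0]
def tri(fs,uvs):
    A=np.zeros((3,3));b=np.zeros(3)
    for f,u in zip(fs,uvs):
        c,d=ray(f,u);d=d/np.linalg.norm(d);M=np.eye(3)-np.outer(d,d);A+=M;b+=M@c
    X=np.linalg.solve(A,b);return X,[np.linalg.norm((np.eye(3)-np.outer(d/np.linalg.norm(d),d/np.linalg.norm(d)))@(X-c)) for c,d in [ray(f,u) for f,u in zip(fs,uvs)]]
def crop(img,x0,y0,w,h,s,name):
    c=cv2.resize(img[y0:y0+h,x0:x0+w],None,fx=s,fy=s,interpolation=cv2.INTER_CUBIC);cv2.imwrite(name,c);return c
E
python3 - <<'E'
from h import *
t=cv2.imread('pics/top0.png');s=cv2.imread('pics/scene0.png')
a=crop(t,375,200,70,80,5,'pics/a.png');b=crop(t,200,150,70,130,4,'pics/b.png')
c=crop(s,300,260,90,105,5,'pics/c.png');d=crop(s,220,140,125,90,5,'pics/d.png')
def hs(A,B):
    H=max(A.shape[0],B.shape[0]);W=A.shape[1]+B.shape[1]
    o=np.zeros((H,W,3),np.uint8);o[:A.shape[0],:A.shape[1]]=A;o[:B.shape[0],A.shape[1]:]=B;return o
cv2.imwrite('pics/ab.png',hs(a,c));cv2.imwrite('pics/cd.png',hs(b[:,:],cv2.resize(d,None,fx=.8,fy=.8)))
E
```

```text
(no output)
```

View pics/ab.png

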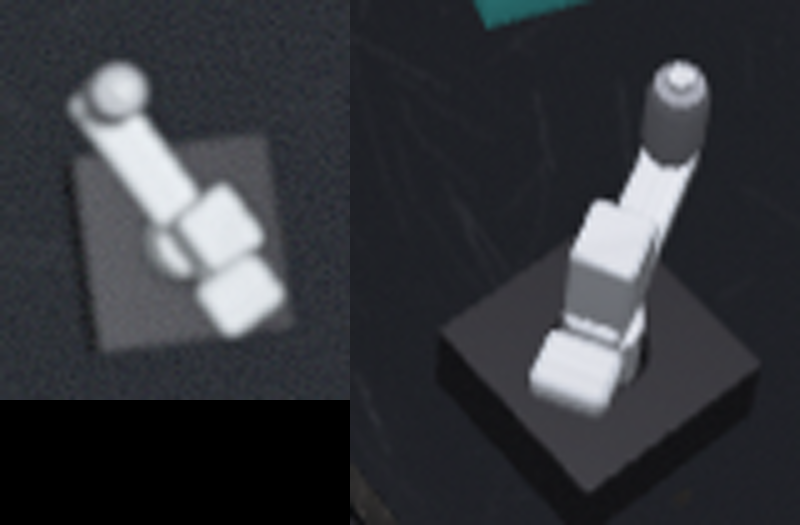

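View pics/cd.png

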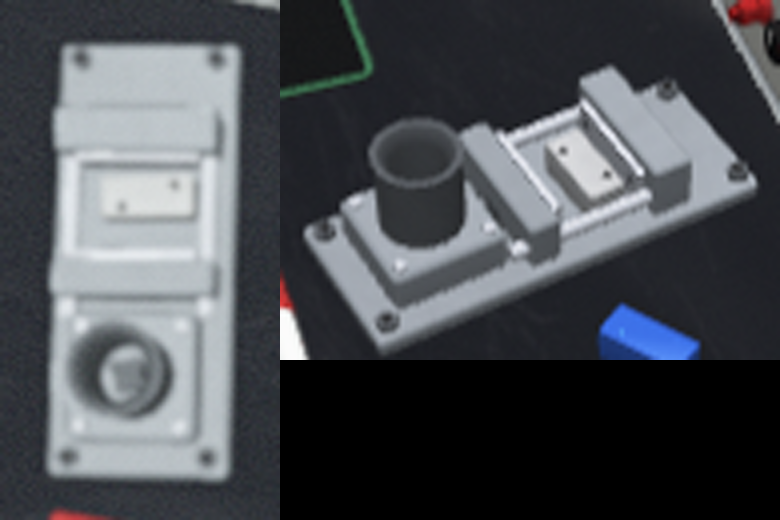

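```bash
python3 - <<'E'
from h import *
t=grab_frame('top');s=grab_frame('scene')
np.set_printoptions(precision=4,suppress=True)
for n,a,b,z in [('hub top',(418.8,245.6),(352.6,308),.102),('handle top',(398.8,217.6),(366.2,275),.104),('mouth',(230,241.75),(253.75,178),.078)]:
    print(n,tri([t,s],[a,b]),onz(t,a,z),onz(s,b,z))
for n,p,z in [('block',(237,198.5),.03),('fj L',(214,187),.042),('fj R',(254,187),.042),('mj L',(213,222),.039),('mj R',(254,222),.039),('base TL',(215.5,161),.01),('TR',(260,161),.01),('BL',(212,269),.01),('BR',(257,269),.01)]:
    print(n,onz(t,p,z))
E
```

```text
hub top (array([ 0.484 , -0.1271,  0.0997]), [np.float64(0.000551085372163313), np.float64(0.0005510853721634891)]) [ 0.4843 -0.1268  0.102 ] [ 0.4825 -0.128   0.102 ]
handle top (array([ 0.5326, -0.0905,  0.1071]), [np.float64(0.00040519380786706587), np.float64(0.00040519380786704565)]) [ 0.5334 -0.0913  0.104 ] [ 0.5336 -0.0887  0.104 ]
mouth (array([0.4875, 0.2107, 0.0807]), [np.float64(0.001414788635427721), np.float64(0.001414788635427849)]) [0.489  0.2107 0.078 ] [0.4872 0.2137 0.078 ]
block [0.577 0.209 0.03 ]
fj L [0.5968 0.2521 0.042 ]
fj R [0.5975 0.1749 0.042 ]
mj L [0.5294 0.252  0.039 ]
mj R [0.5304 0.1733 0.039 ]
base TL [0.6563 0.2586 0.01  ]
TR [0.657 0.169 0.01 ]
BL [0.4405 0.2574 0.01  ]
BR [0.4419 0.1691 0.01  ]
```

View pics/wrist0.png

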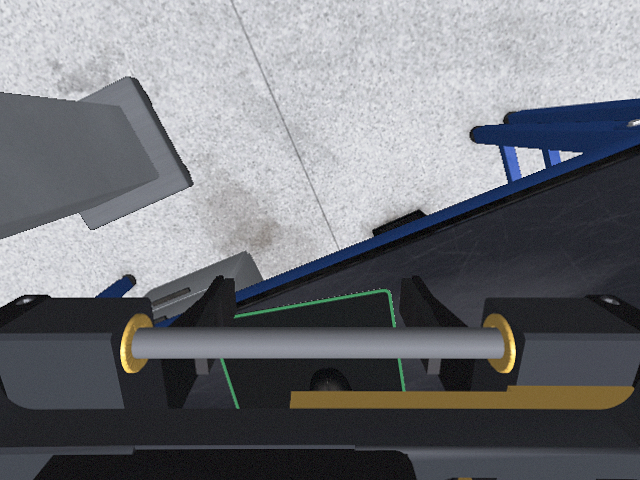

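Candidates that could be mistaken:
- **Crank:** only one, top view (413,240).
- **Bush:** dark tube at (231,242).
- **Block:** steel block on the bed at (237,198). The loose blue (291,213), turquoise (332,211), yellow (357,156) and blue (397,179) blocks are decoys and stay where they are.

The two views agree. The hub is at about (0.484,-0.1275) with the arm at about 37°, hub to handle measuring 61 mm against 60 mm expected. The bush is at about (0.488,0.212). Next I move above the crank.

Call:
carry_out:
  series:
    - [11.9,-35.1,0,-6]
    - [11.9,-35.1,0,-6]
    - [11.9,-35.1,0,-6]
    - [11.9,-35.1,0,-6]
    - [11.9,-35.1,0,-6]
    - [11.9,-35.1,0,-6]
    - [11.9,-35.1,0,-6]
    - [11.9,-35.1,0,-6]
    - [11.9,-35.1,0,-6]
    - [11.9,-35.1,0,-6]
    - [11.9,-35.1,0,-6]
    - [11.9,-35.1,0,-6]
    - [11.9,-35.1,0,-6]
    - [11.9,-35.1,0,-6]
    - [11.9,-35.1,0,-6]
    - [11.9,-35.1,0,-6]
    - [11.9,-35.1,0,-6]
    - [11.9,-35.1,0,-6]
    - [11.9,-35.1,0,-6]
    - [11.9,-35.1,0,-6]
  gripper: 0
  force: 30

```text
t: 1.92
ee_pos: [0.4836, -0.1291, 0.4051]
ee_rot: [0.893, -0.449, 0.0, -0.0]
ft_force: [0.8, 0.0, -0.2]
width: 0.0871
```

```bash
python3 - <<'E'
from h import *
np.set_printoptions(precision=4,suppress=True)
f=grab_frame('wrist');cv2.imwrite('pics/w1.png',f['image'])
o=get_obs();print(o['t'],o['ee_pos'],o['ee_rot'],o['joint_positions'],o['ft_force'],o['wrist_torque'])
x,y=o['ee_rot'][:2];print(np.degrees(np.arctan2(2*x*y,1-2*y*y)))
print(proj(f,[.4835,-.1275,.102]),proj(f,[.533,-.090,.105]))
E
```

```text
1.9667 [ 0.4842 -0.1356  0.4053] [ 0.89   -0.4559  0.0018  0.0009] [-0.4655  0.0451  0.6745  1.8085 -0.0265  1.295  -0.7311] [-3.7894 -3.959   0.7917] [-0.3215  0.3903 -0.0126]
-54.24160709146795
[316.4807 228.9442] [315.6392 155.3603]
```

View pics/w1.png

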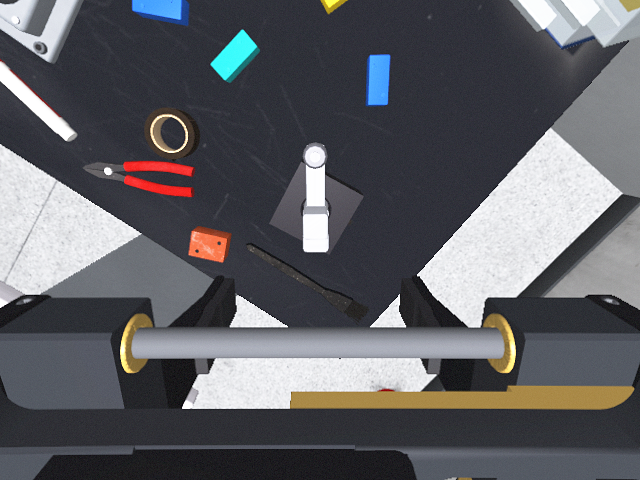

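Wrist view: the handle is at (315,155) and the hub and counterweight at (316,230). The crank's arm lies square to the jaws and the projections match. I lower part way and re-measure.

Call:
carry_out:
  series:
    - [0,0,-15,0]
    - [0,0,-15,0]
    - [0,0,-15,0]
    - [0,0,-15,0]
    - [0,0,0,0]
    - [0,0,0,0]
    - [0,0,0,0]

```text
t: 2.55
ee_pos: [0.4838, -0.1273, 0.3456]
ee_rot: [0.894, -0.447, 0.0, -0.0]
ft_force: [-0.2, -0.1, -0.2]
width: 0.0869
```

```bash
cat >> h.py <<'E'
np.set_printoptions(precision=4,suppress=True)
def st():
    o=get_obs();x,y=o['ee_rot'][:2]
    print('t',round(o['t'],2),'pos',o['ee_pos'],'ang %.2f'%np.degrees(np.arctan2(2*x*y,1-2*y*y)),'q7 %.2f'%o['joint_positions'][6],'F',o['ft_force'],'M',o['wrist_torque'],'w',o['width'])
    return o
E
python3 - <<'E'
from h import *
f=grab_frame('wrist');st()
crop(f['image'],240,100,160,160,5,'pics/w2.png')
print(proj(f,[.484,-.1275,.102]),proj(f,[.533,-.090,.1035]))
E
```

```text
t 2.6 pos [ 0.4839 -0.1273  0.3458] ang -53.13 q7 -0.69 F [-0.6885 -0.0584  0.2604] M [-0.0845  0.1341  0.0545] w 0.0871764893198273
[318.6523 253.876 ] [317.8262 163.9623]
```

View pics/w2.png

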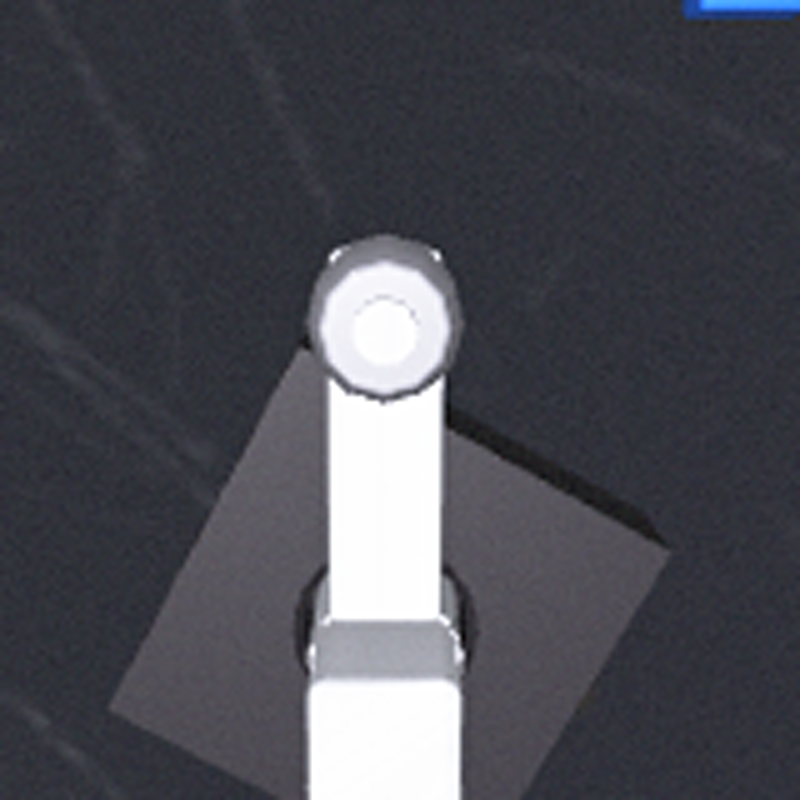

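Handle axis at pixel (317.2,165.8) and hub column 317.0, about 1 mm left of the projection, so a small shift is enough. Now descend and grip the hub across the arm.

Call:
carry_out:
  series:
    - [-0.4,0.7,-18,0]
    - [0,0,-18,0]
    - [0,0,-18,0]
    - [0,0,-18,0]
    - [0,0,-14,0]
    - [0,0,-7.5,0]
    - [0,0,0,0]
    - [0,0,0,0]

```text
t: 3.27
ee_pos: [0.4835, -0.1266, 0.252]
ee_rot: [0.894, -0.447, 0.0, -0.0]
ft_force: [0.6, -0.1, -0.2]
width: 0.0872
```

Call:
carry_out:
  series:
    - [0,0,0,0]
    - [0,0,0,0]
    - [0,0,0,0]
    - [0,0,0,0]
    - [0,0,0,0]
    - [0,0,0,0]
    - [0,0,0,0]
    - [0,0,0,0]
  gripper: 255
  force: 40

```text
t: 3.93
ee_pos: [0.4831, -0.1265, 0.2513]
ee_rot: [0.894, -0.447, 0.0, 0.0]
ft_force: [0.2, 0.1, 0.1]
width: 0.0416
```

```bash
python3 - <<'E'
from h import *
st()
E
```

```text
t 3.93 pos [ 0.4831 -0.1265  0.2513] ang -53.13 q7 -0.61 F [0.2481 0.1239 0.1389] M [-0.0815  0.1518  0.0028] w 0.041614230810522276
```

Still closing.

Call:
carry_out:
  series:
    - [0,0,0,0]
    - [0,0,0,0]
    - [0,0,0,0]
    - [0,0,0,0]
    - [0,0,0,0]
    - [0,0,0,0]

```text
t: 4.43
ee_pos: [0.4832, -0.1266, 0.2512]
ee_rot: [0.894, -0.447, 0.0, 0.0]
ft_force: [-0.4, 0.3, -0.1]
width: 0.0219
```

```bash
python3 - <<'E'
from h import *
st()
E
```

```text
t 4.43 pos [ 0.4832 -0.1266  0.2512] ang -53.14 q7 -0.61 F [-0.4148  0.2905 -0.1257] M [-0.1161  0.0753 -0.0172] w 0.02193343403759534
```

Gripped at 21.9 mm, which is the hub width. I lift while taking a closer look in the top view for the drive's angle.

Call:
carry_out:
  series:
    - [0,0,5,0]
    - [0,0,10,0]
    - [0,0,17,0]
    - [0,0,17,0]
    - [0,0,17,0]
    - [0,0,17,0]
    - [0,0,17,0]
    - [0,0,0,0]
    - [0,0,0,0]

```text
t: 5.18
ee_pos: [0.4832, -0.1267, 0.3521]
ee_rot: [0.894, -0.447, 0.001, -0.001]
ft_force: [0.1, -0.9, -3.0]
width: 0.0214
```

```bash
python3 - <<'E'
from h import *
st()
f=grab_frame('top');im=f['image']
a=crop(im,215,225,34,34,16,'pics/x.png')
a=cv2.normalize(a,None,0,255,cv2.NORM_MINMAX);
w=cv2.resize(im[190:280,370:460],None,fx=2.8,fy=2.8)
o=np.zeros((544,800,3),np.uint8);o[:,:544]=a;o[:252,546:798]=w;cv2.imwrite('pics/x1.png',o)
for d in (0,90,180,270):
    print(proj(f,[.488+.0137*np.cos(np.radians(d)),.212+.0137*np.sin(np.radians(d)),.048]))
E
```

```text
t 5.18 pos [ 0.4832 -0.1267  0.3521] ang -53.14 q7 -0.70 F [ 0.0742 -0.8671 -2.9895] M [-0.0669  0.1704  0.0171] w 0.021371310844204395
[232.4774 236.2924]
[225.0127 243.4572]
[232.0261 250.8409]
[239.5002 243.653 ]
```

View pics/x1.png

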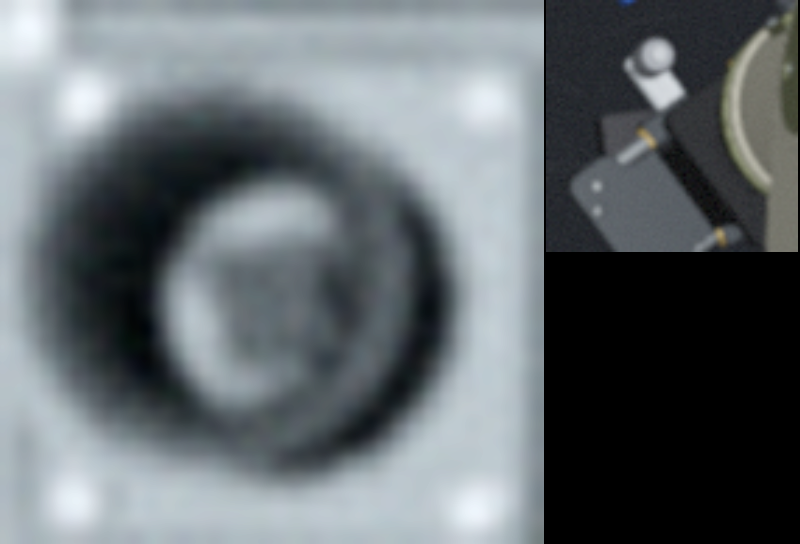

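The drive shows as a dark square at about (231,244), turned roughly 0 to 15° counterclockwise. I travel to the bush with the jaw at about 107° (crank arm about 197°). That leaves plenty of clockwise travel on joint 7.

Call:
carry_out:
  series:
    - [0.2,10,0,5]
    - [0.2,15,0,6.9]
    - [0.2,15,0,6.9]
    - [0.2,15,0,6.9]
    - [0.2,15,0,6.9]
    - [0.2,15,0,6.9]
    - [0.2,15,0,6.9]
    - [0.2,15,0,6.9]
    - [0.2,15,0,6.9]
    - [0.2,15,0,6.9]
    - [0.2,15,0,6.9]
    - [0.2,15,0,6.9]
    - [0.2,15,0,6.9]
    - [0.2,15,0,6.9]
    - [0.2,15,0,6.9]
    - [0.2,15,0,6.9]
    - [0.2,15,0,6.9]
    - [0.2,15,0,6.9]
    - [0.2,15,0,6.9]
    - [0.2,15,0,6.9]

```text
t: 6.9
ee_pos: [0.4868, 0.169, 0.3498]
ee_rot: [0.747, 0.665, -0.001, -0.0]
ft_force: [-0.1, 0.1, -2.5]
width: 0.0218
```

Call:
carry_out:
  series:
    - [0.2,15,0,6.9]
    - [0.2,15,0,6.9]
    - [0.2,13.7,0,6.9]
    - [0.2,0,0,3.1]
    - [0,0,0,0]
    - [0,0,0,0]
    - [0,0,0,0]

```text
t: 7.48
ee_pos: [0.4879, 0.2115, 0.3506]
ee_rot: [0.598, 0.802, -0.001, -0.0]
ft_force: [0.1, -0.6, -3.4]
width: 0.0217
```

```bash
python3 - <<'E'
from h import *
st()
f=grab_frame('wrist');cv2.imwrite('pics/w3.png',f['image'])
s=grab_frame('scene');crop(s['image'],190,90,160,140,5,'pics/s3.png')
E
```

```text
t 7.48 pos [0.4879 0.2115 0.3506] ang 106.58 q7 1.40 F [ 0.072  -0.5886 -3.3799] M [0.0479 0.0002 0.0151] w 0.02168439755289446
```

View pics/w3.png

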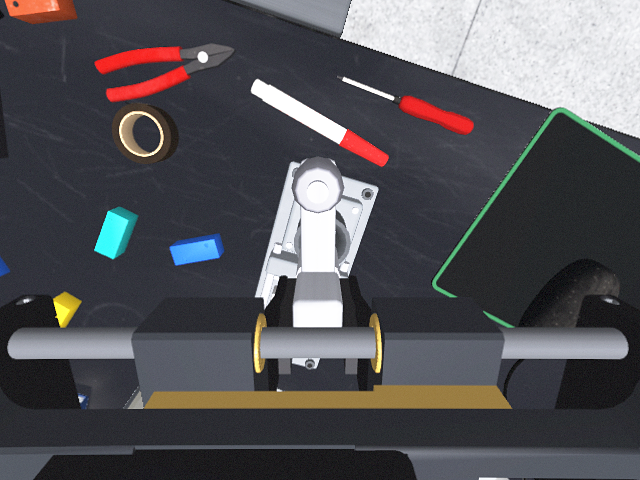

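View pics/s3.png

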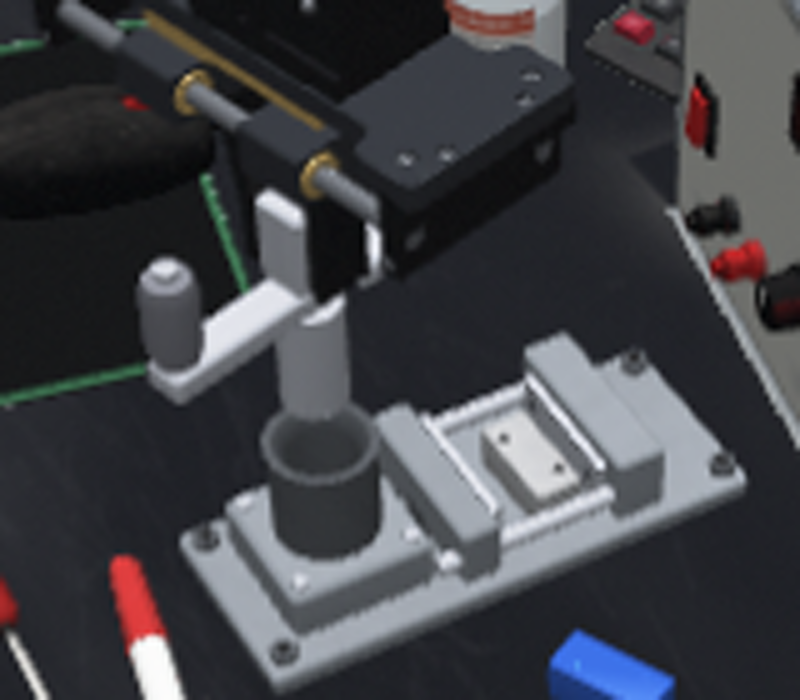

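```bash
python3 - <<'E'
from h import *
s=grab_frame('scene');t=grab_frame('top')
# shaft edges in scene crop
for z in (.101,.104,.107): print(z,proj(s,[.4879,.2115,z]))
for p in [(253.9,178.3),(254.2,179)]: print(onz(s,p,.078))
g=cv2.cvtColor(s['image'],cv2.COLOR_BGR2GRAY)
for r in (158,162,166,168,170,172,174): print(r,g[r,240:268])
# bush circle in earlier top image
im=cv2.imread('pics/top0.png',0)
for r in (232,240,244,250): print(r,im[r,213:250])
E
```

```text
0.101 [253.8522 169.8024]
0.104 [253.7505 168.6332]
0.107 [253.6484 167.4588]
[0.4871 0.2129 0.078 ]
[0.4867 0.211  0.078 ]
158 [107 106 104  94  63  97 107 110 110 111 111 109 109 108 106 106 103 101
  96  67  39  36  36  37  38  35  36  35]
162 [ 34  33  33  34  34  64 103 109 111 111 111 110 109 108 107 104 104 101
  98  80  41  36  37  38  38  36  36  35]
166 [ 32  32  34  33  34  49 100 109 111 111 111 109 109 107 107 104 104 101
  99  95  44  35  36  34  35  39  38  37]
168 [ 34  33  35  33  33  34  99 108 111 111 111 110 108 108 106 105 104 101
  98  94  51  36  35  34  34  33  35  36]
170 [ 35  34  33  34  33  35  72 105 112 111 111 109 108 107 106 104 103 101
  99  90  67  45  37  35  35  34  34  35]
172 [ 34  33  35  33  33  58  83  98  99 101 107 107 109 109 107  99  97  87
  76  81  89 101  88  64  37  67 115 130]
174 [ 34  33  35  66 102  99  81  72  68  66  65  71  63  69  63  64  64  64
  67  68  70  74  85  99 115 147 169 171]
232 [142 181 192 187 184 194 212 208 186 152 129 117 112 112 111 105 107 108
 119 124 132 151 165 179 188 193 194 193 195 195 201 209 212 207 192 169
 141]
240 [170 191 187 164 133 108  87  81  71  64  62  61  84 124 148 159 157 158
 152 147 143 137 129 120 110 118 122 101  84 118 166 191 197 196 187 165
 138]
244 [180 192 186 164 138 110  93  83  73  62  58  82 139 185 186 166 141 133
 132 130 129 123 107  94 103 119 123  99  66  82 141 181 195 193 185 162
 134]
250 [170 189 186 185 191 185 166 146 129 111 104 100  86  85 104 121 136 135
 123 113 117 118 119 109  93  77  76 108 153 183 194 197 196 193 183 158
 134]
```

Shaft and rim line up to about 0.6 mm. I lower into the flare and check the force.

Call:
carry_out:
  series:
    - [0,0.3,-10,0]
    - [0,0,-10,0]
    - [0,0,-6,0]
    - [0,0,-4,0]
    - [0,0,-3,0]
    - [0,0,-3,0]
    - [0,0,0,0]
    - [0,0,0,0]

```text
t: 8.35
ee_pos: [0.4882, 0.2129, 0.3155]
ee_rot: [0.596, 0.803, 0.001, 0.0]
ft_force: [1.4, 2.1, -2.4]
width: 0.0217
```

```bash
python3 - <<'E'
from h import *
st()
E
```

```text
t 8.35 pos [0.4882 0.2129 0.3155] ang 106.78 q7 1.41 F [ 1.4445  2.0514 -2.4204] M [ 0.8898 -0.47   -0.0488] w 0.021741162142027655
```

Call:
carry_out:
  series:
    - [0.4,0.7,-2,0]
    - [0,0,-2,0]
    - [0,0,-2,0]
    - [0,0,-2,0]
    - [0,0,0,0]
    - [0,0,0,0]

```text
t: 8.85
ee_pos: [0.4884, 0.2135, 0.3071]
ee_rot: [0.596, 0.803, 0.001, 0.0]
ft_force: [2.6, 4.9, -3.4]
width: 0.0213
```

```bash
python3 - <<'E'
from h import *
st()
E
```

```text
t 8.85 pos [0.4884 0.2135 0.3071] ang 106.78 q7 1.41 F [ 2.5651  4.9221 -3.3986] M [ 1.3544 -1.0342  0.0065] w 0.021275199408079735
```

Call:
carry_out:
  series:
    - [0.6,1.2,0,0]
    - [0,0,-2,0]
    - [0,0,-2,0]
    - [0,0,0,0]
    - [0,0,0,0]

```text
t: 9.27
ee_pos: [0.4888, 0.2142, 0.3028]
ee_rot: [0.596, 0.803, -0.0, -0.0]
ft_force: [1.4, 2.2, -5.7]
width: 0.0214
```

```bash
python3 - <<'E'
from h import *
st()
E
```

```text
t 9.27 pos [0.4888 0.2142 0.3028] ang 106.76 q7 1.41 F [ 1.4169  2.1773 -5.704 ] M [ 0.7819 -0.6125 -0.0167] w 0.021442847855713366
```

Call:
carry_out:
  series:
    - [0.6,0.7,0,0]
    - [0,0,-2,0]
    - [0,0,-2,0]
    - [0,0,-2,0]
    - [0,0,-1.5,0]
    - [0,0,0,0]
    - [0,0,0,0]

```text
t: 9.85
ee_pos: [0.4895, 0.2149, 0.2956]
ee_rot: [0.597, 0.803, -0.0, -0.0]
ft_force: [0.6, 0.0, -3.2]
width: 0.0218
```

```bash
python3 - <<'E'
from h import *
st()
E
```

```text
t 9.85 pos [0.4895 0.2149 0.2956] ang 106.76 q7 1.42 F [ 0.5501  0.0164 -3.2246] M [ 0.0317  0.0356 -0.0268] w 0.021789580933246733
```

Centred, with the lateral force gone. Lowering gently until contact with the drive.

Call:
carry_out:
  series:
    - [0,0,-1,0]
    - [0,0,-1,0]
    - [0,0,-0.7,0]
    - [0,0,0,0]
    - [0,0,0,0]

```text
t: 10.27
ee_pos: [0.4895, 0.215, 0.293]
ee_rot: [0.596, 0.803, -0.0, -0.0]
ft_force: [0.3, 0.2, -3.1]
width: 0.0217
```

```bash
python3 - <<'E'
from h import *
st()
E
```

```text
t 10.27 pos [0.4895 0.215  0.293 ] ang 106.76 q7 1.42 F [ 0.3083  0.1797 -3.0528] M [ 0.0972  0.0382 -0.0336] w 0.02167578947152216
```

Call:
carry_out:
  series:
    - [0,0,-0.7,0]
    - [0,0,-0.7,0]
    - [0,0,0,0]
    - [0,0,0,0]
    - [0,0,0,0]

```text
t: 10.68
ee_pos: [0.4896, 0.2151, 0.2917]
ee_rot: [0.596, 0.803, 0.0, -0.0]
ft_force: [-0.5, 0.3, -3.7]
width: 0.0214
```

```bash
python3 - <<'E'
from h import *
st()
E
```

```text
t 10.68 pos [0.4896 0.2151 0.2917] ang 106.76 q7 1.42 F [-0.5328  0.2559 -3.6514] M [ 0.0072  0.015  -0.0195] w 0.021415674090019897
```

Call:
carry_out:
  series:
    - [0,0,-0.7,0]
    - [0,0,-0.7,0]
    - [0,0,-0.7,0]
    - [0,0,0,0]
    - [0,0,0,0]

```text
t: 11.1
ee_pos: [0.4895, 0.215, 0.2895]
ee_rot: [0.596, 0.803, -0.0, -0.0]
ft_force: [0.5, 0.2, -2.3]
width: 0.022
```

```bash
python3 - <<'E'
from h import *
st()
s=grab_frame('scene');crop(s['image'],190,90,160,140,5,'pics/s4.png')
E
```

```text
t 11.1 pos [0.4895 0.215  0.2895] ang 106.76 q7 1.42 F [ 0.4878  0.2262 -2.3356] M [ 0.0506  0.0467 -0.0343] w 0.021971383109643246
```

View pics/s4.png

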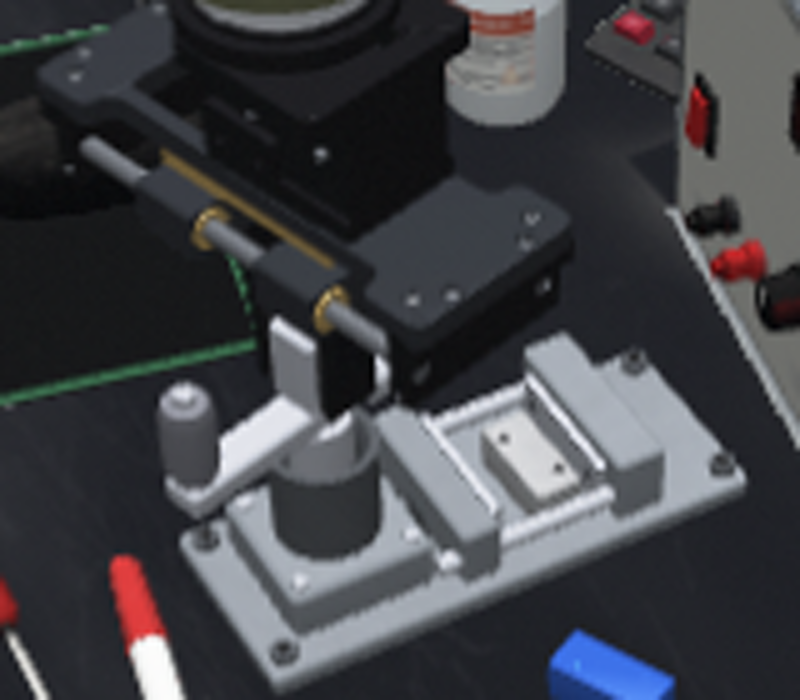

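Still no upward force, so it may already be sliding over the drive. Continue gently.

Call:
carry_out:
  series:
    - [0,0,-0.8,0]
    - [0,0,-0.8,0]
    - [0,0,-0.8,0]
    - [0,0,-0.8,0]
    - [0,0,0,0]
    - [0,0,0,0]

```text
t: 11.65
ee_pos: [0.4895, 0.2151, 0.2863]
ee_rot: [0.596, 0.803, -0.0, -0.0]
ft_force: [-0.1, 0.3, -3.0]
width: 0.0215
```

```bash
python3 - <<'E'
from h import *
st()
E
```

```text
t 11.65 pos [0.4895 0.2151 0.2863] ang 106.76 q7 1.42 F [-0.142   0.305  -2.9747] M [ 0.0777  0.0806 -0.0323] w 0.021500344566372138
```

Call:
carry_out:
  series:
    - [0,0,-0.8,0]
    - [0,0,-0.8,0]
    - [0,0,-0.8,0]
    - [0,0,-0.8,0]
    - [0,0,-0.8,0]
    - [0,0,0,0]
    - [0,0,0,0]

```text
t: 12.23
ee_pos: [0.4895, 0.2151, 0.2823]
ee_rot: [0.596, 0.803, -0.0, -0.0]
ft_force: [0.5, 0.8, -3.0]
width: 0.0216
```

```bash
python3 - <<'E'
from h import *
st()
E
```

```text
t 12.23 pos [0.4895 0.2151 0.2823] ang 106.77 q7 1.42 F [ 0.4547  0.7756 -3.0244] M [ 0.0537  0.0359 -0.0339] w 0.02155388596960671
```

Call:
carry_out:
  series:
    - [0,0,-0.7,0]
    - [0,0,-0.7,0]
    - [0,0,-0.7,0]
    - [0,0,0,0]
    - [0,0,0,0]

```text
t: 12.65
ee_pos: [0.4896, 0.2151, 0.2803]
ee_rot: [0.596, 0.803, 0.0, -0.0]
ft_force: [0.6, 0.2, -2.2]
width: 0.0217
```

```bash
python3 - <<'E'
from h import *
st()
s=grab_frame('scene');crop(s['image'],190,90,160,140,5,'pics/s5.png')
E
```

```text
t 12.65 pos [0.4896 0.2151 0.2803] ang 106.77 q7 1.42 F [ 0.5821  0.1635 -2.1634] M [0.0906 0.0046 0.0532] w 0.021728932951225997
```

View pics/s5.png

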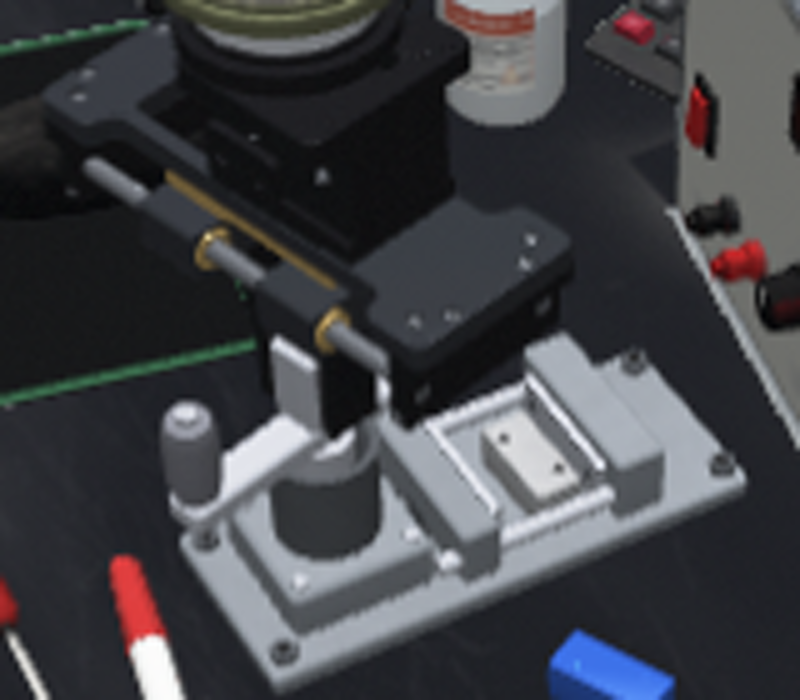

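```bash
python3 - <<'E'
from h import *
s=grab_frame('scene')
a=np.radians(196.8);P=np.array([.4895+.06*np.cos(a),.215+.06*np.sin(a)])
for z in (.129,.1325,.1345,.1475): print(z,proj(s,[*P,z]))
# same reference check in holder image: handle top
print([ (z,proj(s,[.4835+.06*.8,-.1266+.06*.6,z])) for z in (.1035,.1055)])
E
```

```text
0.129 [228.1027 174.4498]
0.1325 [227.909  173.0342]
0.1345 [227.7979 172.2219]
0.1475 [227.0677 166.8805]
[(0.1035, array([365.7005, 276.5757])), (0.1055, array([365.8151, 275.8515]))]
```

Call:
carry_out:
  series:
    - [0,0,-0.6,0]
    - [0,0,-0.6,0]
    - [0,0,-0.6,0]
    - [0,0,0,0]
    - [0,0,0,0]

```text
t: 13.17
ee_pos: [0.4899, 0.2151, 0.28]
ee_rot: [0.597, 0.803, 0.001, 0.0]
ft_force: [-4.3, -1.8, 12.7]
width: 0.0223
```

```bash
python3 - <<'E'
from h import *
st()
E
```

```text
t 13.17 pos [0.4899 0.2151 0.28  ] ang 106.75 q7 1.42 F [-4.2706 -1.756  12.7215] M [-0.5384  1.1897  0.015 ] w 0.022254506717045076
```

Fully home: contact came at TCP z 0.280 against 0.2805 expected, and the handle-top height matches home too. I relax the downward press, then crank clockwise. The first 60° is well short of the minimum free travel of about 122°.

Call:
carry_out:
  series:
    - [0,0,0.8,0]
    - [0,0,0.4,0]
    - [0,0,0,-3]
    - [0,0,0,-5]
    - [0,0,0,-5]
    - [0,0,0,-5]
    - [0,0,0,-5]
    - [0,0,0,-5]
    - [0,0,0,-5]
    - [0,0,0,-5]
    - [0,0,0,-5]
    - [0,0,0,-5]
    - [0,0,0,-5]
    - [0,0,0,-2]
    - [0,0,0,0]
    - [0,0,0,0]

```text
t: 14.5
ee_pos: [0.4896, 0.2144, 0.2801]
ee_rot: [0.9, 0.436, -0.0, 0.0]
ft_force: [-3.7, -4.9, 7.2]
width: 0.0215
```

```bash
python3 - <<'E'
from h import *
st()
s=grab_frame('scene');crop(s['image'],190,90,160,140,5,'pics/s6.png')
E
```

```text
t 14.5 pos [0.4896 0.2144 0.2801] ang 51.73 q7 0.49 F [-3.6699 -4.9394  7.15  ] M [-1.147   0.8954  0.1025] w 0.021510383622468064
```

View pics/s6.png

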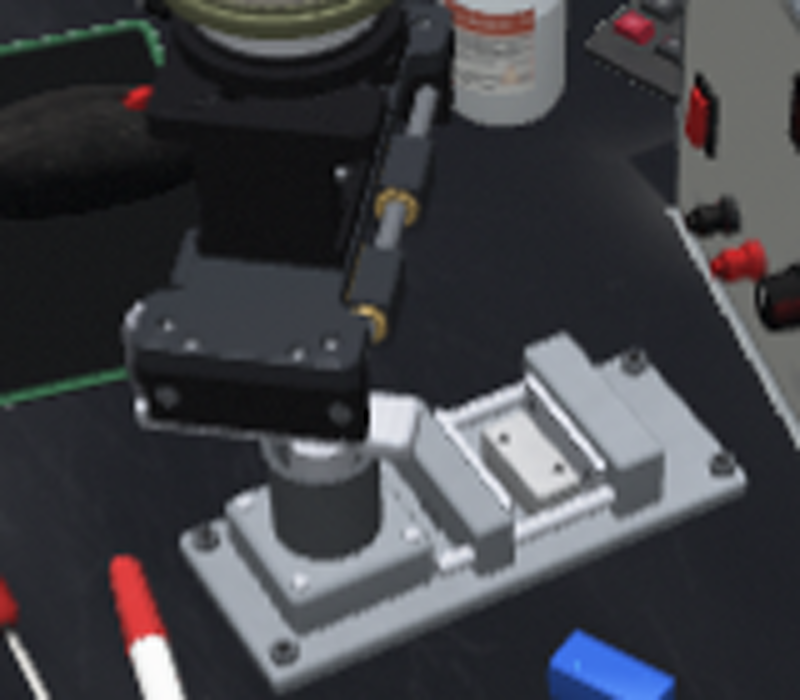

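The jaw follows the crank (near corner moved from about (495,575) to (510,565) in the crop). I trim the side load and go on 55°.

Call:
carry_out:
  series:
    - [-0.4,-0.6,0.4,0]
    - [0,0,0,-3]
    - [0,0,0,-5]
    - [0,0,0,-5]
    - [0,0,0,-5]
    - [0,0,0,-5]
    - [0,0,0,-5]
    - [0,0,0,-5]
    - [0,0,0,-5]
    - [0,0,0,-5]
    - [0,0,0,-5]
    - [0,0,0,-5]
    - [0,0,0,-2]
    - [0,0,0,0]
    - [0,0,0,0]

```text
t: 15.8
ee_pos: [0.4888, 0.2142, 0.2801]
ee_rot: [1.0, -0.028, -0.001, 0.0]
ft_force: [-5.0, -3.4, 5.8]
width: 0.0214
```

```bash
python3 - <<'E'
from h import *
st()
s=grab_frame('scene');crop(s['image'],190,90,160,140,5,'pics/s7.png')
E
```

```text
t 15.8 pos [0.4888 0.2142 0.2801] ang -3.25 q7 -0.44 F [-5.0377 -3.3632  5.8283] M [-0.8995  1.4267  0.1182] w 0.02144146422347706
```

View pics/s7.png

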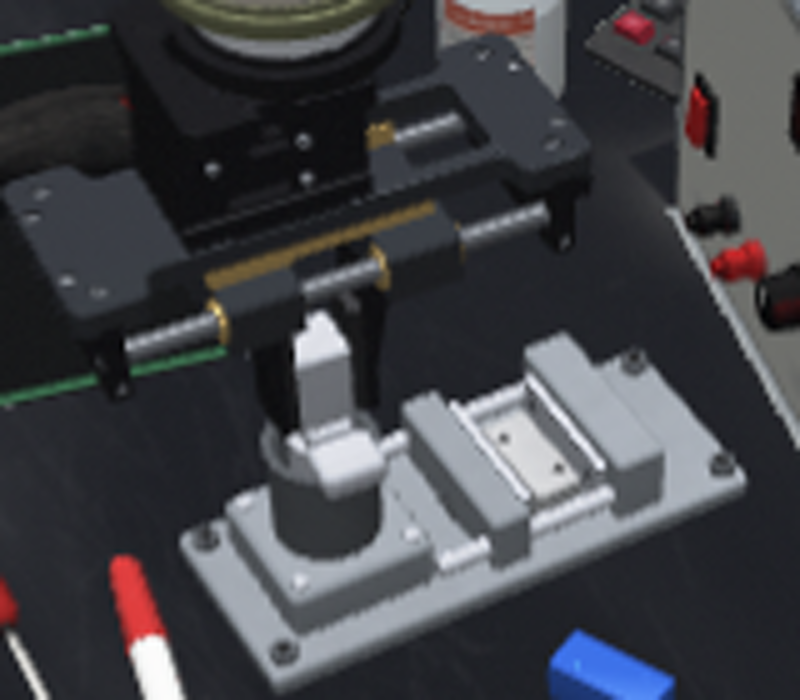

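Call:
carry_out:
  series:
    - [-0.6,-0.3,0.3,0]
    - [0,0,0,-4]
    - [0,0,0,-4]
    - [0,0,0,-4]
    - [0,0,0,-4]
    - [0,0,0,-4]

```text
t: 16.35
ee_pos: [0.4882, 0.2142, 0.2802]
ee_rot: [0.979, -0.203, -0.0, 0.0]
ft_force: [-3.9, -1.7, 3.1]
width: 0.0217
```

```bash
python3 - <<'E'
from h import *
st()
E
```

```text
t 16.35 pos [0.4882 0.2142 0.2802] ang -23.41 q7 -0.78 F [-3.8692 -1.744   3.1087] M [-0.5113  1.0371  0.2158] w 0.021697249721143484
```

Call:
carry_out:
  series:
    - [0,0,0,-3]
    - [0,0,0,-3]
    - [0,0,0,-3]
    - [0,0,0,-3]

```text
t: 16.68
ee_pos: [0.4881, 0.2143, 0.2802]
ee_rot: [0.953, -0.304, -0.001, 0.0]
ft_force: [-4.4, -1.6, 2.8]
width: 0.0221
```

```bash
python3 - <<'E'
from h import *
st()
s=grab_frame('scene');crop(s['image'],190,90,160,140,5,'pics/s8.png')
E
```

```text
t 16.68 pos [0.4881 0.2143 0.2802] ang -35.35 q7 -0.98 F [-4.3789 -1.5509  2.8479] M [-0.296   1.2006  0.2592] w 0.022050062796754654
```

View pics/s8.png

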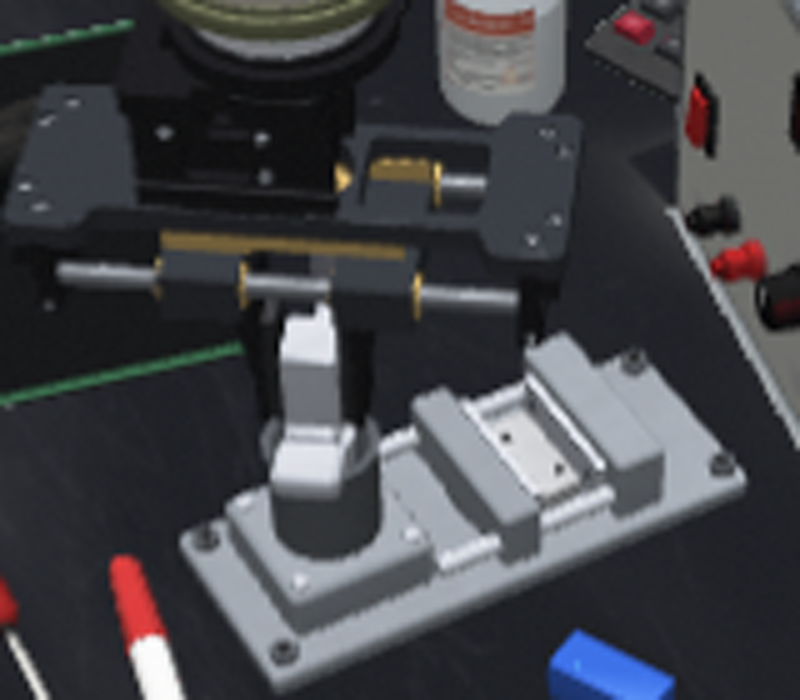

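Moving torque is about 0.22 to 0.26, which is the free-running level. The jaw is just reaching the block. Small steps from here.

Call:
carry_out:
  series:
    - [0,0,0,-2.5]
    - [0,0,0,-2.5]
    - [0,0,0,-2.5]
    - [0,0,0,-2.5]

```text
t: 17.07
ee_pos: [0.4881, 0.2144, 0.2802]
ee_rot: [0.923, -0.385, -0.001, 0.0]
ft_force: [-4.5, -0.6, 1.8]
width: 0.022
```

```bash
python3 - <<'E'
from h import *
st()
E
```

```text
t 17.07 pos [0.4881 0.2144 0.2802] ang -45.24 q7 -1.14 F [-4.535  -0.6258  1.8296] M [-0.2229  1.3274  0.1971] w 0.021997119640610886
```

Call:
carry_out:
  series:
    - [0,0,0,-2.5]
    - [0,0,0,-2.5]
    - [0,0,0,-2.5]

```text
t: 17.32
ee_pos: [0.488, 0.2145, 0.2802]
ee_rot: [0.896, -0.444, -0.001, 0.0]
ft_force: [-4.9, -0.3, 2.9]
width: 0.0221
```

```bash
python3 - <<'E'
from h import *
st()
s=grab_frame('scene');crop(s['image'],250,140,90,80,8,'pics/s9.png')
E
```

```text
t 17.32 pos [0.488  0.2145 0.2802] ang -52.74 q7 -1.27 F [-4.8698 -0.3418  2.9164] M [-0.1536  1.4084  0.2476] w 0.02206835867632027
```

View pics/s9.png

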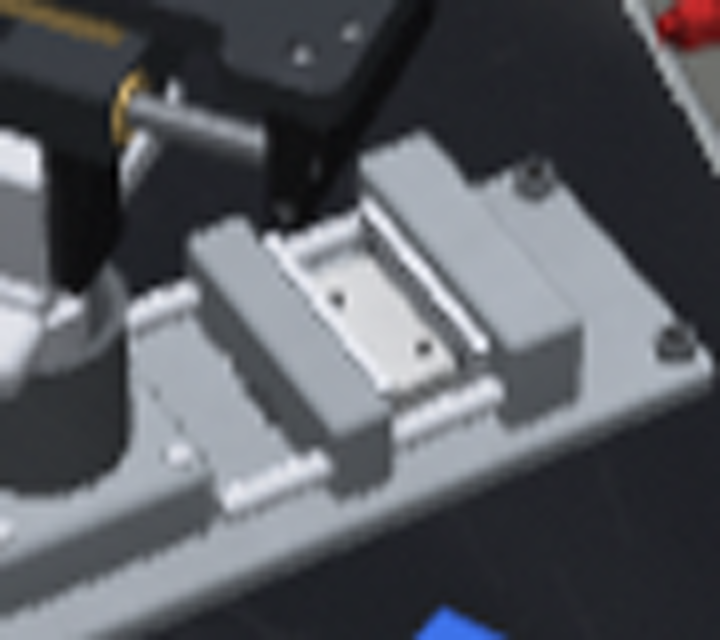

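The jaw touches the block and a gap of a few mm remains to the fixed jaw. Continue.

Call:
carry_out:
  series:
    - [-0.6,0,0,-2.5]
    - [0,0,0,-2.5]
    - [0,0,0,-2.5]
    - [0,0,0,-2.5]

```text
t: 17.7
ee_pos: [0.4876, 0.2145, 0.2802]
ee_rot: [0.854, -0.52, -0.0, 0.0]
ft_force: [-2.6, 0.8, 0.3]
width: 0.0211
```

```bash
python3 - <<'E'
from h import *
st()
E
```

```text
t 17.7 pos [0.4876 0.2145 0.2802] ang -62.70 q7 -1.43 F [-2.621   0.7879  0.2695] M [0.0295 1.0659 0.2228] w 0.0210580280108684
```

Call:
carry_out:
  series:
    - [0,0,0,-2.5]
    - [0,0,0,-2.5]
    - [0,0,0,-2.5]

```text
t: 17.95
ee_pos: [0.4876, 0.2146, 0.2802]
ee_rot: [0.818, -0.575, -0.0, 0.0]
ft_force: [-3.3, 0.4, 0.9]
width: 0.0217
```

```bash
python3 - <<'E'
from h import *
st()
s=grab_frame('scene');crop(s['image'],250,140,90,80,8,'pics/s10.png')
E
```

```text
t 17.95 pos [0.4876 0.2146 0.2802] ang -70.19 q7 -1.56 F [-3.3136  0.3807  0.8978] M [0.1743 1.0776 0.2046] w 0.02170095795202421
```

View pics/s10.png

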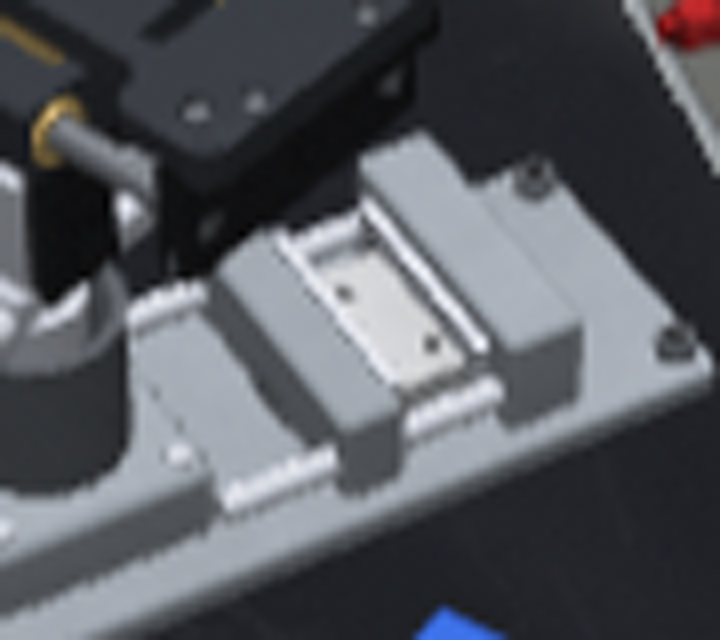

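The gap is nearly closed. Finer steps, reading the torque each time.

Call:
carry_out:
  series:
    - [0,0,0,-2]
    - [0,0,0,-2]
    - [0,0,0,-2]

```text
t: 18.25
ee_pos: [0.4876, 0.2147, 0.2802]
ee_rot: [0.787, -0.616, -0.0, -0.0]
ft_force: [-2.9, 1.1, 0.9]
width: 0.0216
```

```bash
python3 - <<'E'
from h import *
st()
E
```

```text
t 18.25 pos [0.4876 0.2147 0.2802] ang -76.12 q7 -1.65 F [-2.9263  1.0718  0.9471] M [0.3049 1.1559 0.1881] w 0.021551625259178562
```

Call:
carry_out:
  series:
    - [0,0,0,-2]
    - [0,0,0,-2]
    - [0,0,0,-2]

```text
t: 18.5
ee_pos: [0.4876, 0.2148, 0.2802]
ee_rot: [0.754, -0.657, -0.0, -0.0]
ft_force: [-3.2, 1.0, -0.2]
width: 0.0216
```

```bash
python3 - <<'E'
from h import *
st()
E
```

```text
t 18.5 pos [0.4876 0.2148 0.2802] ang -82.08 q7 -1.75 F [-3.1802  0.9842 -0.2215] M [0.3528 1.0084 0.5953] w 0.02164365486409607
```

Torque jumped from about 0.2 to 0.595 N m, well inside the firm band of 0.32 to 0.84. Stop and check.

Call:
carry_out:
  series:
    - [0,0,0,0]
    - [0,0,0,0]

```text
t: 18.67
ee_pos: [0.4876, 0.2147, 0.2802]
ee_rot: [0.755, -0.656, -0.0, -0.0]
ft_force: [-2.9, 2.2, -0.5]
width: 0.0215
```

```bash
python3 - <<'E'
from h import *
st()
s=grab_frame('scene');crop(s['image'],220,120,120,100,6,'pics/s11.png')
E
```

```text
t 18.67 pos [0.4876 0.2147 0.2802] ang -82.01 q7 -1.75 F [-2.9066  2.2192 -0.529 ] M [0.6942 1.1613 0.539 ] w 0.021540384593910365
```

View pics/s11.png

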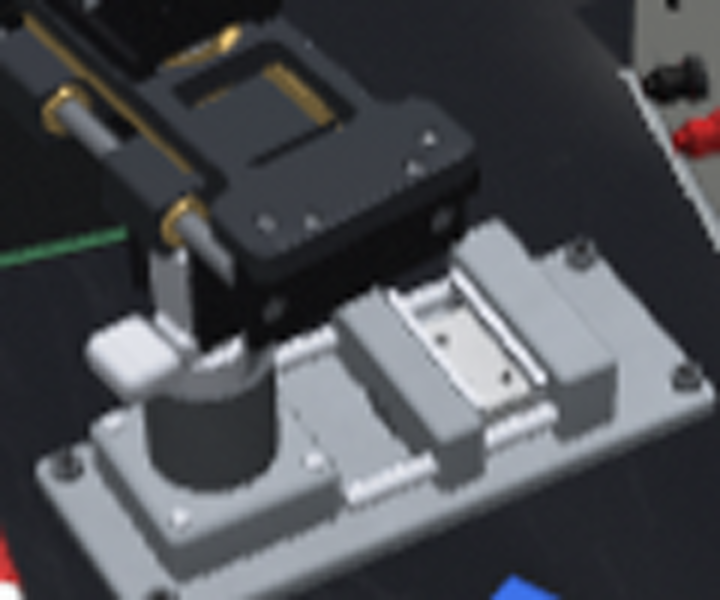

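Steady at 0.54 N m, with the block held between both jaws. Release slowly and rise.

Call:
carry_out:
  series:
    - [-0.4,0.3,0,0]
    - [0,0,0,0]
    - [0,0,0,0]
    - [0,0,0,0]
    - [0,0,0,0]
    - [0,0,0,0]
    - [0,0,0,0]
    - [0,0,0,0]
    - [0,0,0,0]
    - [0,0,0,0]
  gripper: 0

```text
t: 19.55
ee_pos: [0.4876, 0.2145, 0.2804]
ee_rot: [0.753, -0.658, 0.0, -0.0]
ft_force: [-0.3, 0.3, 0.0]
width: 0.0805
```

```bash
python3 - <<'E'
from h import *
st()
E
```

```text
t 19.55 pos [0.4876 0.2145 0.2804] ang -82.23 q7 -1.76 F [-0.308   0.3169  0.0321] M [-0.12    0.1045  0.0189] w 0.08048088862265575
```

Call:
carry_out:
  series:
    - [0,0,5,0]
    - [0,0,10,0]
    - [0,0,20,0]
    - [0,0,30,0]
    - [0,0,30,0]
    - [0,0,30,0]
    - [-20,0,20,0]
    - [-20,0,0,0]
    - [-20,20,0,0]
    - [-20,30,0,0]
    - [0,30,0,0]
    - [0,30,0,0]
    - [0,30,0,0]
    - [0,0,0,0]
    - [0,0,0,0]
    - [0,0,0,0]

```text
t: 20.88
ee_pos: [0.4079, 0.3538, 0.4259]
ee_rot: [0.753, -0.658, 0.0, -0.0]
ft_force: [0.0, 0.3, 0.1]
width: 0.087
```

```bash
python3 - <<'E'
from h import *
st()
s=grab_frame('scene');a=crop(s['image'],220,120,120,100,5,'pics/s12.png')
t=grab_frame('top');b=crop(t['image'],195,145,80,135,4,'pics/t12.png');cv2.imwrite('pics/top12.png',t['image'])
g=cv2.imread('pics/top0.png');print('diff right half',(cv2.absdiff(g,t['image'])[100:320,270:380].max(2)>60).sum())
E
```

```text
t 20.88 pos [0.4079 0.3538 0.4259] ang -82.28 q7 -2.16 F [0.0211 0.2992 0.0561] M [-0.091   0.1942 -0.0106] w 0.08696438557708641
diff right half 0
```

View pics/s12.png

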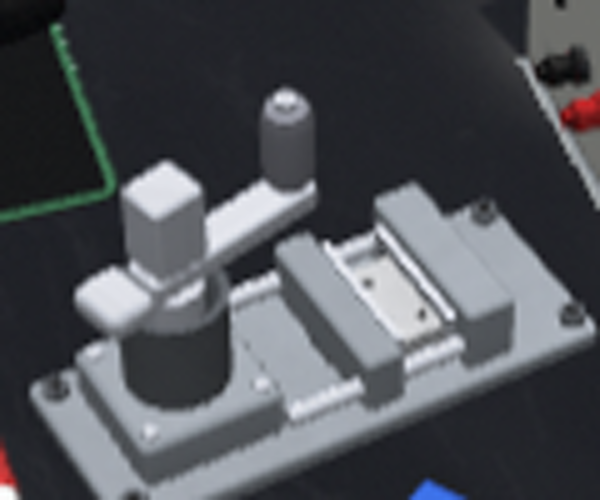

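View pics/t12.png

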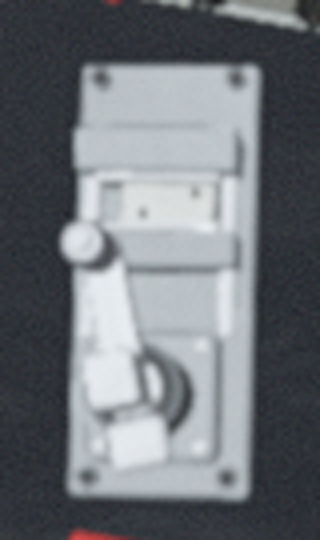

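```bash
python3 - <<'E'
from h import *
s=grab_frame('scene');t=grab_frame('top')
print('hub top',tri([t,s],[(222.5,240),(252.6,158)]))
print('handle',tri([t,s],[(215.6,205.5),(277.2,139.5)]))
print('fixed jaw front edge z42',onz(t,(234,188.2),.042),'moving jaw front edge z39',onz(t,(234,202.5),.039))
E
```

```text
hub top (array([0.4881, 0.2139, 0.1286]), [np.float64(0.00036102309105307597), np.float64(0.0003610230910530038)])
handle (array([0.5458, 0.226 , 0.1378]), [np.float64(6.858174669758657e-05), np.float64(6.858174669747306e-05)])
fixed jaw front edge z42 [0.5948 0.2133 0.042 ] moving jaw front edge z39 [0.5676 0.2129 0.039 ]
```

```bash
python3 - <<'E'
from h import *
st();close_job()
E
```

```text
t 21.08 pos [0.4079 0.3534 0.4258] ang -82.32 q7 -2.16 F [ 0.7444  0.9028 -0.2734] M [-0.062   0.1607  0.0105] w 0.08731262229441569
the job is handed in; nothing more can be done
```

I took the crank from its holder, centred it in the guide bush by force and lowered it. It slid onto the square drive without needing a search and stopped fully home. I then turned it about 189° clockwise until the torque rose from about 0.2 to 0.6 N m. It held at about 0.54 N m, which I estimate as 40–50 N on the block. I released the crank, backed the arm clear and handed the job in at 21 s.

**Last checks:**
- **Crank:** the hub top measured 0.129 m high (0.131 is home, 0.144 unseated) and looked upright in the pictures. The hub sat about 1.5–2 mm from the axis I had felt, which is roughly the camera calibration error. I didn't measure the foot itself.
- **Jaws and block:** the jaws' top edges measured about 27 mm apart. I didn't measure the face plates, but they look about 3.5 mm thick each, which would leave the block's 20 mm. The block looked flat, with no gap visible in either view.
- **Other things on the bench:** the top view showed no change around the tape, the cutters, most of the orange block and three of the coloured blocks. The brush and the right-hand blue block were outside the area I compared.
- **Arm:** it touches nothing, with the force reading under 1.2 N, near the sensor's noise.

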